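Wipe a planed soap slab clean and gauge its height

ROBOT

A 7-joint arm with a two-finger parallel gripper is mounted at the origin on the work surface. World frame = base frame: x ahead of the robot, y to its left, z up, the work surface at z = 0. Lengths are in m, angles in rad, forces in N, time in s.
With the tool pointing down it reaches from about 0.425 to 0.925 m from the base axis. Payload 6.8 kg.
Tool frame: the origin (TCP) lies between the finger pads; the fingertips stand r.tcp_to_tips ahead of it and the grasp point (between the pads) is the TCP (r.tcp_to_tips is the distance from the TCP to the fingertips, in m); z points along the fingers, y is the line along which they close (so a half turn about z gives the same grasp; the last joint's range is limited). The gripper opens to 85 mm and grips with 20 to 120 N. Pads are 22 mm wide; open, the fingers measure 114 mm over their backs; the gripper's body (76 mm by 85 mm) begins 54 mm behind the grasp point. The pads swing forward as they close: fully open they stand 13 mm farther back than shut.
Start: joints at [1.179, 0.477, 0.022, 1.555, -0.011, 1.109, -0.083], TCP at [0.189, -0.648, 0.25] pointing down, gripper open.
Joint ranges: [-2.96, 2.96], [-0.34, 2.1], [-1.41, 1.46], [0.24, 2.44], [-1.37, 4.51], [0.17, 1.92], [-2.96, 2.96]. Speed limits (rad/s): [2.39, 2.39, 3.14, 3.14, 3.14, 3.14, 3.14].

INTERFACE

Orientations are given as a rotation vector (axis times angle).
In Python, from bench import r gives the robot as it stands.
- The arm moves only by the tool servo_tool, never from a script. Its argument "commands" is a list of rows, each a list of 2 entries, a list of its own where there are three numbers: the shift along the tool's x, y, z normalised to -1 to 1, where 1 is 250 mm, then the turn, a rotation vector about the tool's x, y, z normalised to -1 to 1, where 1 is 90 degrees. In form: [[[dx, dy, dz], [ax, ay, az]], ...]. A call has 1 to 20 rows; each row is the pose to reach, as a shift and turn from the pose commanded when the call began, along the tool's axes at that moment; what a row does not reach only later rows make up. A row lasts 1/10 s, in which the tool goes at most 50 mm and 8.59 degrees, less where a joint would pass 70% of its speed; a pose out of reach is approached as far as the arm can. A call with a number of a shift or a turn outside -1 to 1 is refused whole. A call with a gripper value outside its range is refused whole. "claw" is the closure, from 0 (fully open) to 1 (shut), set as the call begins (left out, the last holds). The fingers move at their own pace and stop on an object; "squeeze" is the grip in N (left out, the last holds). Time passes only in rows, so rows that repeat a pose let the fingers close. It gives the time, the measured TCP pose, the force, the opening and the grip force at its end, in the units of the state.
- r.get_obs(): the state, without advancing time (a new reading comes with each control period).
- r.grab_frame(name): name is "scene" or "top" or "wrist"; returns (picture, depth): 480x640x3 uint8, red, green, blue; 480x640 float32, m along the optical axis (not along the pixel's ray), 0 where there is no reading.
- r.camera_model(name): a dict with "fx", "fy", "cx", "cy" (pixels), "extrinsics" (4x4, takes a point from camera to world coordinates); the wrist camera has in their place "hand_eye" (4x4, takes a point from camera to tool coordinates, whose origin is the TCP and whose axes are the flange's). Camera axes: x right, y down, z forward; pixel columns grow to the right and rows downward; lengths in m; the calibration is good to about 2 mm. A picture is of the moment at which its call begins: read the wrist's pose just before it. camera_model takes no time and is no camera call.
- r.hand_in(): hands the job in; it is judged then, once.
Trained networks look in the newest picture that a camera, given by its name, has taken for a name from the list of things; names that differ only in an ending like _2 or _b are one class to them, and where a whole thing is asked for, a point or a joint stands for the part that bears it (a point fixed in the world has none). Each returns a list of dicts, best first, with "confidence" (0 to 1); they miss things now and then, are a little off and sometimes report something else, mostly with a low value. They report only what shows in the picture. A call takes as long as a camera call. They do not tell look-alikes from the thing itself.
- r.boxes_of(camera, target): "uv" ([column, row] in pixels, amid what is visible of it).
- r.mark_of(camera, target): "uv" ([column, row] in pixels: a listed point, or the origin of a listed thing).
The state is a dict: "clock": time; "joints": joint angles; "qvel": joint speeds; "tau": joint torques, N m; "tcp_pos": TCP position; "orientation": TCP orientation; "contact_force": force on the tool from outside, world axes, zero at the start; "moment": the same for the moment, N m; "grip_width": finger opening in m; "gripper_force": force on a finger pad.
Only numpy, scipy, OpenCV 4.12 (cv2) and the standard library are available. Lean on these libraries where they do the work, as an engineer would, in place of code of your own. Each camera call takes 0.05 s, during which the arm holds its last target. There are 200 camera calls.

TASK

Use the scraper block to wipe all five loose pale chips off the dark soap slab so that they land in the tray around it; touch the chips only with the scraper. Then press the height gauge's cap down gently until its foot rests on the cleared slab, keep it there for about a second and let it spring back up. Finish with the scraper standing upright on the table outside the tray, the slab still between its stops and the bottles, jar, carton and stamp left alone.

Things in the scene. Friction and masses are not known exactly. Their poses are not given: they have to be found in the camera images.
- tray: Fixed shallow aluminium planing tray, 240 (x) x 465 (y) mm with a rim 26 mm high and 4 mm thick; floor top 5 mm above the table. Origin on its underside at the middle of the slab, not of the tray: along its own y the outside runs from -250 (the wide empty catch end) to +215 mm (the gauge end), along its own x from -120 to +120. The height gauge's column stands in it at own y = +185.
- slab: Dark soap slab, 130 (x) x 280 (y) x 50 mm, 1.9 kg, lying loose between low white stops (8 mm high on the tray floor) in the tray, own axes along the tray's, origin under its centre; its top is 50 mm above its origin and 55 mm above the table. It is not to be lifted.
- chip0: One of five loose pale soap chips on the slab, 26 x 18 x 9 mm (own x, y, z), 10 g; origin centre of its underside. Starts lie within 45 mm either side of the slab's lengthwise midline and between own y = -120 and 0 of the slab, so never below the gauge.
- chip1: One of five loose pale soap chips on the slab, 22 x 20 x 8 mm (own x, y, z), 10 g; origin centre of its underside. Starts lie within 45 mm either side of the slab's lengthwise midline and between own y = -120 and 0 of the slab, so never below the gauge.
- chip2: One of five loose pale soap chips on the slab, 28 x 15 x 10 mm (own x, y, z), 10 g; origin centre of its underside. Starts lie within 45 mm either side of the slab's lengthwise midline and between own y = -120 and 0 of the slab, so never below the gauge.
- chip3: One of five loose pale soap chips on the slab, 20 x 18 x 10 mm (own x, y, z), 10 g; origin centre of its underside. Starts lie within 45 mm either side of the slab's lengthwise midline and between own y = -120 and 0 of the slab, so never below the gauge.
- chip4: One of five loose pale soap chips on the slab, 25 x 17 x 8 mm (own x, y, z), 10 g; origin centre of its underside. Starts lie within 45 mm either side of the slab's lengthwise midline and between own y = -120 and 0 of the slab, so never below the gauge.
- scraper: Scraper block, 110 to 220 g, standing on the table: white plastic wiping bar 100 (own x) x 34 (y) x 24 mm high with square lower edges, and on its middle a pale wooden grip 70 (x) x 24 (y) mm running from 24 to 66 mm above the underside. Origin centre of its underside; own z up; symmetric front to back. Grip it across the 24 mm. It and the carton trade places between starts.
- gauge (a joint): Height gauge's sprung slide, metres down: 0 fully up (foot 48 mm above the slab), 0.048 foot just touching the slab, 0.060 end stop. Its return spring resists with 1 N at the top, 6 N at 0.048, and lifts it again when released. Past 0.048 the foot's own spring (1.2 N per mm, 12 mm travel) also yields: 0.052 presses the foot on the slab with about 5 N.
- gauge_cap (a point): Centre of the flat top of the gauge's round black press cap (32 mm diameter), 245 mm above the table when up; it moves down with the slide. It stands over the tray's own x = 0, y = +115. The grey gauge arm below it, 34 mm wide, spans own y = 97 to 203 mm at heights 150 to 175 mm.
- gauge_foot: Round steel foot of the gauge, 26 mm diameter, 8 mm thick, sprung on the slide's lower end; origin centre of its underside, 103 mm above the table when up.
- bottle_a: Bystander: dark pump bottle with paper label, 64 mm diameter, 193 mm tall, beyond the tray on the right; origin under its centre.
- bottle_b: Bystander: the same bottle beyond the tray on the left.
- jar: Bystander: small dark jar, 52 mm diameter, 50 mm tall, on the left, nearest the robot; origin under its centre.
- carton: Bystander: plain cardboard carton, 90 x 60 x 34 mm, on the right, in the row with the scraper; origin under its centre.
- stamp: Bystander: turned wooden soap stamp, 48 mm diameter, 74 mm tall, on the left; origin under its centre.
Mind the look-alikes: they are no part of the job. What is shaped like the scraper but green is not meant.

How it is judged:
By the outcome, as a careful person would: the job done as asked, in the order asked, and still so for the second after the job is handed in, with the robot touching nothing.
It also fails if it takes over 66 s, if anything falls off the work surface, if the arm or the gripper's body presses on something with over 40 N, if the wrist force passes 120 N, or if a joint passes its speed limit or range.

## Working session

There is one attempt and no reset: what is moved stays moved. The work goes in short steps, Python scripts to look and compute and a tool call to move; the robot and the scene stay as the last step left them, time stands still between calls to the robot, and variables do not carry over. Pictures are saved under pics/ and viewed, at most 10 in all, crops included, and the job is handed in when it is done.

Besides the shell and the picture viewer there is one more tool, called after "Call:" by a JSON object that holds its "method" and its "body". servo_tool: Moves the arm, as the interface text tells. Scaled input: -1 to 1 covers 250 mm each way for a shift and 90 degrees each way for a turn. Its arguments: {"type":"object","properties":{"commands":{"type":"array"},"claw":{"type":"number"},"squeeze":{"type":"number"}},"required":["commands"]}

```bash
mkdir -p pics; cat > h.py <<'E'
from bench import r
import numpy as np, cv2
from scipy.spatial.transform import Rotation as R
def grab(n,f=None):
    o=r.get_obs(); im,d=r.grab_frame(n)
    if f: cv2.imwrite('pics/'+f,im[:,:,::-1])
    c=r.camera_model(n)
    if n=='wrist':
        T=np.eye(4);T[:3,:3]=R.from_rotvec(o['orientation']).as_matrix();T[:3,3]=o['tcp_pos'];E=T@c['hand_eye']
    else: E=np.array(c['extrinsics'])
    v,u=np.mgrid[:480,:640]
    P=np.stack([(u-c['cx'])/c['fx']*d,(v-c['cy'])/c['fy']*d,d],-1)@E[:3,:3].T+E[:3,3]
    P[d==0]=np.nan
    return im,P
def st():
    o=r.get_obs()
    for k in('clock','tcp_pos','orientation','joints','contact_force','grip_width'): print(k,np.round(o[k],4))
    print(np.round(R.from_rotvec(o['orientation']).as_matrix(),3).tolist())
E
python3 - <<'E'
from h import *
st(); print(r.tcp_to_tips)
im,P=grab('top','top.png'); np.save('Ptop.npy',P)
for t in['scraper','tray','slab','gauge_cap','carton','chip0']:
    for d in r.mark_of('top',t)[:6]:
        u,v=np.round(d['uv']).astype(int); print(t,d['confidence'],u,v,P[min(max(v,0),479),min(max(u,0),639)].round(3))
grab('scene','scene.png')
E
```

```text
clock 0.0
tcp_pos [ 0.1888 -0.6475  0.2493]
orientation [-3.1082e+00 -4.4400e-01  6.0000e-04]
joints [ 1.1789  0.4778  0.0223  1.5565 -0.0115  1.1093 -0.0831]
contact_force [0.2124 0.0403 0.0517]
grip_width 0.0855
[[0.96, 0.28, -0.001], [0.28, -0.96, 0.002], [-0.0, -0.002, -1.0]]
0.019
scraper 0.76 385 340 [ 0.316 -0.144  0.068]
scraper 0.65 470 286 [ 0.435 -0.351  0.036]
slab 0.82 301 256 [0.508 0.044 0.052]
gauge_cap 0.66 237 246 [0.519 0.164 0.245]
carton 0.94 468 216 [ 0.6   -0.353  0.035]
carton 0.19 147 253 [0.521 0.407 0.021]
chip0 0.64 301 261 [0.496 0.044 0.065]
chip0 0.61 350 271 [ 0.472 -0.068  0.062]
chip0 0.51 316 238 [0.548 0.009 0.067]
chip0 0.46 343 234 [ 0.557 -0.053  0.066]
```

View pics/top.png

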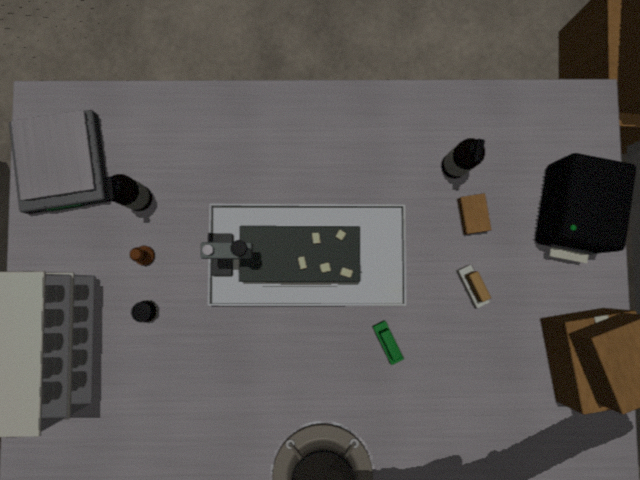

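View pics/scene.png

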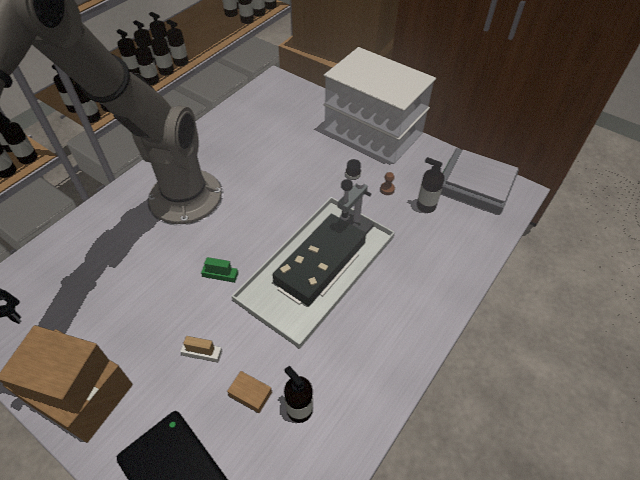

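```bash
python3 - <<'E'
from h import *
im=cv2.imread('pics/top.png'); P=np.load('Ptop.npy'); hsv=cv2.cvtColor(im,cv2.COLOR_BGR2HSV)
x,y,z=P[...,0],P[...,1],P[...,2]
cv2.imwrite('pics/crop.png',cv2.resize(im[190:320,190:510],None,fx=2.5,fy=2.5,interpolation=cv2.INTER_CUBIC))
def rect(m,n):
    p=P[m][:,:2].astype(np.float32); (c,s,a)=cv2.minAreaRect(p); print(n,len(p),np.round(c,4),np.round(s,4),round(a,1),'mean',p.mean(0).round(4),'z',np.nanmedian(P[m][:,2]).round(4))
box=lambda a,b,c,d:(x>a)&(x<b)&(y>c)&(y<d)
rect(box(.37,.5,-.43,-.28)&(z>.012),'scraper')
rect(box(.37,.5,-.43,-.28)&(z>.05),'grip')
rect(box(.37,.5,-.43,-.28)&(z>.012)&(z<.035),'bar')
rect(box(.53,.68,-.43,-.28)&(z>.012),'carton')
rect(box(.36,.65,-.25,.3)&(z>.012)&(z<.035),'rim')
rect(box(.36,.65,-.25,.15)&(z>.042)&(z<.075),'slab')
rect(box(.36,.65,-.25,.3)&(z>.235),'cap')
rect(box(.25,.4,-.25,-.05)&(z>.012),'green')
m=(box(.36,.65,-.25,.15)&(z>.045)&(z<.08)&(im.min(2)>90)).astype(np.uint8)
n,l=cv2.connectedComponents(m)
for i in range(1,n):
    if (l==i).sum()>15: rect(l==i,'chip%d'%i)
print('tall near tcp', [(a,b,np.nanmax(np.where(box(a,a+.1,b,b+.1),z,np.nan)).round(2)) for a in np.arange(0,.5,.1) for b in np.arange(-.8,-.4,.1)])
st()
E
```

```text
scraper 766 [ 0.435  -0.3628] [0.0994 0.0362] 24.9 mean [ 0.4356 -0.3575] z 0.0487
grip 377 [ 0.4349 -0.3633] [0.0705 0.0253] 25.6 mean [ 0.435  -0.3614] z 0.0657
bar 324 [ 0.435  -0.3628] [0.0994 0.0362] 24.9 mean [ 0.4368 -0.3539] z 0.0241
carton 1054 [ 0.6075 -0.3699] [0.0906 0.0624] 8.0 mean [ 0.6063 -0.3673] z 0.0342
rim 2305 [0.5144 0.0305] [0.4658 0.2403] 89.4 mean [0.5165 0.0733] z 0.0246
slab 5852 [0.5143 0.0296] [0.2411 0.1274] 89.4 mean [0.5138 0.0298] z 0.0555
cap 222 [0.5159 0.1631] [0.0315 0.0299] 47.0 mean [0.5155 0.1625] z 0.2448
green 778 [ 0.3258 -0.1274] [0.1432 0.149 ] 1.3 mean [ 0.323  -0.1485] z 0.0315
chip1 51 [ 0.5562 -0.0462] [0.0146 0.0183] 44.4 mean [ 0.5565 -0.0468] z 0.0652
chip2 61 [0.55 0.01] [0.0217 0.014 ] 5.5 mean [0.5498 0.01  ] z 0.0629
chip3 64 [0.4935 0.042 ] [0.0252 0.013 ] 10.7 mean [0.4932 0.0418] z 0.065
chip4 69 [ 0.4819 -0.0102] [0.0177 0.0194] 13.6 mean [ 0.4821 -0.0104] z 0.0636
chip5 71 [ 0.47   -0.0585] [0.0235 0.0154] 67.7 mean [ 0.4702 -0.0585] z 0.0644
tall near tcp [(np.float64(0.0), np.float64(-0.8), np.float64(0.01)), (np.float64(
[... 948 characters left out ...]
), np.float64(0.22)), (np.float64(0.30000000000000004), np.float64(-0.5000000000000001), np.float64(0.01)), (np.float64(0.4), np.float64(-0.8), np.float64(0.01)), (np.float64(0.4), np.float64(-0.7000000000000001), np.float64(0.04)), (np.float64(0.4), np.float64(-0.6000000000000001), np.float64(0.04)), (np.float64(0.4), np.float64(-0.5000000000000001), np.float64(0.01))]
clock 0.4
tcp_pos [ 0.189  -0.6479  0.2502]
orientation [-3.1098e+00 -4.4420e-01  1.0000e-04]
joints [ 1.1789  0.4771  0.0224  1.5556 -0.0115  1.1093 -0.0831]
contact_force [0.1212 0.1689 0.3464]
grip_width 0.0853
[[0.96, 0.28, -0.0], [0.28, -0.96, 0.0], [-0.0, -0.0, -1.0]]<stdin>:20: RuntimeWarning: All-NaN slice encountered
```

View pics/crop.png

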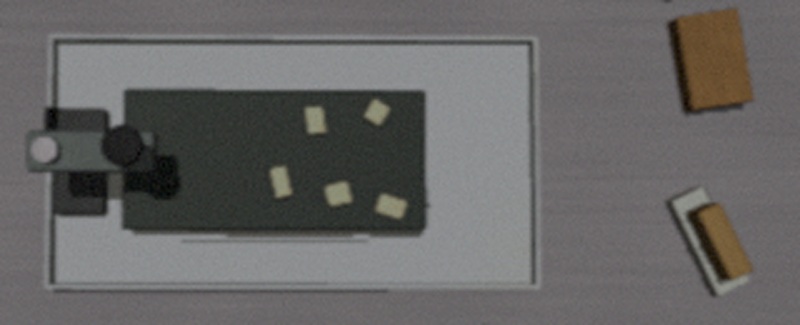

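The top view shows two things shaped like the scraper: the green one at (388,342) and the white bar with a wooden grip at (474,286). The plain brown carton is at (474,214). The crop confirms the white and wood one at full-picture (476,286) is the scraper. The five chips sit on the slab at x 0.46–0.57, y −0.07–0.05, and the cap is at about (0.516, 0.163).

```bash
cat >> h.py <<'E'
def goal(p,yaw,o=None):
    "row for TCP at p, tool x at yaw deg, pointing down, from the present pose"
    o=o or r.get_obs(); M=R.from_rotvec(o['orientation']); a=np.radians(yaw); c,s=np.cos(a),np.sin(a)
    G=R.from_matrix([[c,s,0],[s,-c,0],[0,0,-1]])
    print(p,np.round(M.inv().apply(np.array(p)-o['tcp_pos'])/.25,3).tolist(),np.round((M.inv()*G).as_rotvec()/(np.pi/2),3).tolist())
E
python3 - <<'E'
from h import *
P=np.load('Ptop.npy');x,y,z=P[...,0],P[...,1],P[...,2]
m=(abs(x-.516)<.03)&(abs(y-.233)<.04)&(z>.1); print('column',np.nanmax(z[m]),np.nanmedian(z[m]))
print(np.round(r.camera_model('wrist')['hand_eye'],3).tolist())
goal([.189,-.648,.36],16.2); goal([.312,-.5055,.36],20);goal([.435,-.363,.2],25.2)
E
```

```text
column 0.19532683066927492 0.17543468622405078
[[-0.002, -0.95, -0.312, 0.08], [1.0, -0.001, -0.001, 0.001], [0.0, -0.312, 0.95, -0.125], [0.0, 0.0, 0.0, 1.0]]
[0.189, -0.648, 0.36] [0.0, 0.0, -0.439] [-0.0, 0.0, 0.001]
[0.312, -0.5055, 0.36] [0.632, -0.409, -0.439] [-0.0, 0.0, -0.042]
[0.435, -0.363, 0.2] [1.264, -0.819, 0.201] [-0.0, -0.0, -0.099]
```

Call:
{"method": "servo_tool", "body": {"commands": [[[0,0,-0.2],[0,0,0]],[[0,0,-0.4],[0,0,0]],[[0.1,-0.07,-0.44],[0,0,0]],[[0.25,-0.17,-0.44],[0,0,-0.02]],[[0.4,-0.26,-0.44],[0,0,-0.04]],[[0.55,-0.36,-0.44],[0,0,-0.05]],[[0.7,-0.45,-0.4],[0,0,-0.06]],[[0.85,-0.55,-0.3],[0,0,-0.08]],[[1,-0.65,-0.2],[0,0,-0.1]],[[1,-0.65,-0.2],[0,0,-0.1]]], "claw": 0}}

```text
clock: 1.4
tcp_pos: [0.3872, -0.415, 0.2974]
orientation: [-3.056, -0.702, 0.0]
contact_force: [0.0, 0.4, -0.4]
grip_width: 0.0855
gripper_force: 0.0
```

```bash
python3 - <<'E'
from h import *
st(); goal([.435,-.363,.12],25.2);goal([.435,-.363,.05],25.2)
E
```

```text
clock 1.4
tcp_pos [ 0.3872 -0.415   0.2974]
orientation [-3.0558e+00 -7.0220e-01  2.0000e-04]
joints [ 0.8301  0.2679 -0.1441  1.7499  0.038   1.1317 -0.4443]
contact_force [ 0.0233  0.3719 -0.4142]
grip_width 0.0855
[[0.9, 0.437, -0.002], [0.437, -0.9, 0.006], [0.001, -0.006, -1.0]]
[0.435, -0.363, 0.12] [0.262, -0.099, 0.71] [-0.004, -0.001, 0.008]
[0.435, -0.363, 0.05] [0.261, -0.098, 0.99] [-0.004, -0.001, 0.008]
```

Call:
{"method": "servo_tool", "body": {"commands": [[[0.2,-0.08,0.1],[0,0,0]],[[0.27,-0.1,0.25],[0,0,0]],[[0.27,-0.1,0.4],[0,0,0]],[[0.27,-0.1,0.55],[0,0,0]],[[0.27,-0.1,0.6],[0,0,0]],[[0.27,-0.1,0.6],[0,0,0]],[[0.27,-0.1,0.6],[0,0,0]]]}}

```text
clock: 2.1
tcp_pos: [0.4346, -0.3716, 0.1518]
orientation: [3.064, 0.685, 0.002]
contact_force: [-0.3, 0.4, 0.4]
grip_width: 0.0853
gripper_force: 0.0
```

```bash
python3 - <<'E'
from h import *
st(); goal([.435,-.363,.05],25.2)
im,P=grab('wrist','w1.png'); z=P[...,2]
m=(z>.055)&(z<.075)&(np.hypot(P[...,0]-.435,P[...,1]+.363)<.07)
p=P[m][:,:2].astype(np.float32); print(len(p),cv2.minAreaRect(p))
E
```

```text
clock 2.1
tcp_pos [ 0.4346 -0.3716  0.1518]
orientation [3.0642e+00 6.8530e-01 2.1000e-03]
joints [ 0.729   0.4277 -0.1658  1.8889  0.0932  0.8302 -0.6157]
contact_force [-0.3465  0.4174  0.4153]
grip_width 0.0853
[[0.905, 0.426, 0.002], [0.426, -0.905, -0.001], [0.001, 0.002, -1.0]]
[0.435, -0.363, 0.05] [0.016, -0.031, 0.407] [0.001, -0.001, 0.0]
5931 ((0.43550243973731995, -0.36460739374160767), (0.0694940909743309, 0.02400757372379303), 24.92167091369629)
```

Call:
{"method": "servo_tool", "body": {"commands": [[[0.015,-0.025,0.08],[0,0,0]],[[0.015,-0.025,0.18],[0,0,0]],[[0.015,-0.025,0.28],[0,0,0]],[[0.015,-0.025,0.36],[0,0,0]],[[0.015,-0.025,0.4],[0,0,0]],[[0.015,-0.025,0.405],[0,0,0]],[[0.015,-0.025,0.405],[0,0,0]]]}}

```text
clock: 2.85
tcp_pos: [0.4354, -0.364, 0.0502]
orientation: [3.064, 0.686, 0.002]
contact_force: [0.4, -0.6, 0.3]
grip_width: 0.0855
gripper_force: 0.0
```

Call:
{"method": "servo_tool", "body": {"commands": [[[0,0,0],[0,0,0]],[[0,0,0],[0,0,0]],[[0,0,0],[0,0,0]],[[0,0,0],[0,0,0]],[[0,0,0],[0,0,0]],[[0,0,0],[0,0,0]],[[0,0,0],[0,0,0]],[[0,0,0],[0,0,0]]], "claw": 1, "squeeze": 60}}

```text
clock: 3.65
tcp_pos: [0.4347, -0.3635, 0.0494]
orientation: [3.065, 0.687, 0.0]
contact_force: [-1.6, 0.5, 5.5]
grip_width: 0.0232
gripper_force: 59.0
```

```bash
python3 - <<'E'
from h import *
st(); goal([.435,-.363,.2],25.2); goal([.455,-.21,.2],10); goal([.4775,0,.2],-.6)
E
```

```text
clock 3.65
tcp_pos [ 0.4347 -0.3635  0.0494]
orientation [3.0653e+00 6.8670e-01 3.0000e-04]
joints [ 0.6999  0.5717 -0.1462  1.9527  0.1351  0.626  -0.6631]
contact_force [-1.5662  0.4589  5.545 ]
grip_width 0.0232
[[0.904, 0.427, 0.0], [0.427, -0.904, -0.0], [0.0, 0.0, -1.0]]
[0.435, -0.363, 0.2] [0.002, -0.001, -0.602] [0.0, -0.0, 0.001]
[0.455, -0.21, 0.2] [0.335, -0.521, -0.602] [0.0, -0.0, 0.169]
[0.4775, 0, 0.2] [0.775, -1.242, -0.603] [0.0, -0.0, 0.287]
```

Call:
{"method": "servo_tool", "body": {"commands": [[[0,0,-0.06],[0,0,0]],[[0,0,-0.2],[0,0,0]],[[0,0,-0.4],[0,0,0]],[[0,0,-0.55],[0,0,0.02]],[[0.07,-0.1,-0.6],[0,0,0.06]],[[0.15,-0.25,-0.6],[0,0,0.1]],[[0.25,-0.4,-0.6],[0,0,0.14]],[[0.35,-0.55,-0.6],[0,0,0.18]],[[0.45,-0.7,-0.6],[0,0,0.23]],[[0.55,-0.85,-0.6],[0,0,0.27]],[[0.6,-0.95,-0.6],[0,0,0.287]],[[0.6,-0.95,-0.6],[0,0,0.287]],[[0.6,-0.95,-0.6],[0,0,0.287]]]}}

```text
clock: 4.95
tcp_pos: [0.4687, -0.0842, 0.1994]
orientation: [3.141, -0.012, -0.0]
contact_force: [-0.3, -0.8, -2.6]
grip_width: 0.0231
gripper_force: 59.6
```

```bash
python3 - <<'E'
from h import *
st(); goal([.4775,.078,.2],-.6);goal([.4775,.078,.106],-.6)
im,P=grab('scene','s2.png')
o=r.get_obs();t=o['tcp_pos']
m=(abs(P[...,0]-t[0])<.08)&(abs(P[...,1]-t[1])<.05)&(P[...,2]<t[2]-.012)&(P[...,2]>.1)
q=P[m];print('held: z min rel tcp',np.percentile(q[:,2],[1,5,20])-t[2], 'xr',np.percentile(q[:,0],[1,99])-t[0],'yr',np.percentile(q[:,1],[1,99])-t[1])
v,u=np.where(m);a=im[max(v.min()-90,0):v.max()+60,max(u.min()-90,0):u.max()+90]
cv2.imwrite('pics/s2c.png',cv2.resize(a[:,:,::-1],None,fx=3,fy=3)[:600,:800])
E
```

```text
clock 4.95
tcp_pos [ 0.4687 -0.0842  0.1994]
orientation [ 3.1412e+00 -1.2500e-02 -1.0000e-04]
joints [ 0.2623  0.226  -0.2457  2.0568  0.0721  0.8666 -1.6029]
contact_force [-0.3344 -0.763  -2.5732]
grip_width 0.0231
[[1.0, -0.008, -0.0], [-0.008, -1.0, -0.0], [-0.0, 0.0, -1.0]]
[0.4775, 0.078, 0.2] [0.03, -0.649, -0.003] [0.0, 0.0, 0.002]
[0.4775, 0.078, 0.106] [0.03, -0.649, 0.373] [0.0, 0.0, 0.002]
held: z min rel tcp [-0.04837089 -0.04540708 -0.03930769] xr [-0.04864924  0.04896522] yr [-0.01893539  0.01481305]
```

View pics/s2c.png

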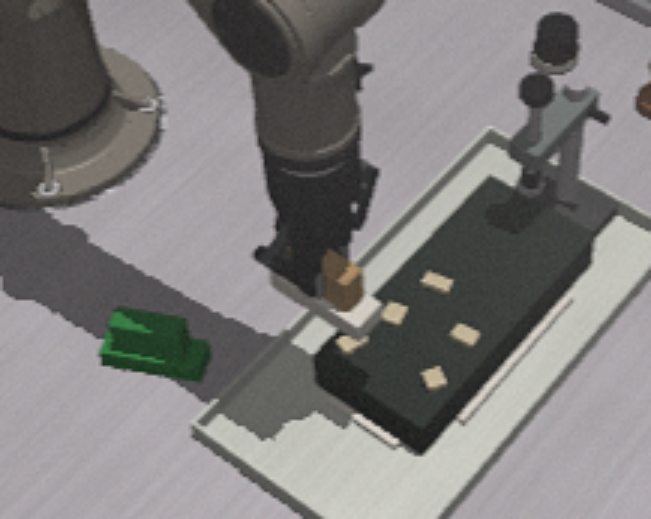

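The scraper is held level, with its bar at about (350,305) in the crop. The five chips, the slab and the gauge haven't moved.

Call:
{"method": "servo_tool", "body": {"commands": [[[0.01,-0.1,0],[0,0,0]],[[0.02,-0.25,0],[0,0,0]],[[0.03,-0.4,0],[0,0,0]],[[0.03,-0.55,0],[0,0,0]],[[0.03,-0.63,0],[0,0,0]],[[0.03,-0.65,0.05],[0,0,0]],[[0.03,-0.65,0.13],[0,0,0]],[[0.03,-0.65,0.21],[0,0,0]],[[0.03,-0.65,0.29],[0,0,0]],[[0.03,-0.65,0.34],[0,0,0]],[[0.03,-0.65,0.365],[0,0,0]],[[0.03,-0.65,0.373],[0,0,0]],[[0.03,-0.65,0.373],[0,0,0]],[[0.03,-0.65,0.373],[0,0,0]]]}}

```text
clock: 6.4
tcp_pos: [0.4786, 0.0778, 0.1065]
orientation: [-3.141, 0.016, -0.002]
contact_force: [-0.1, -0.1, -1.9]
grip_width: 0.0233
gripper_force: 59.6
```

```bash
python3 - <<'E'
from h import *
st(); goal([.4775,-.12,.106],-.6)
E
```

```text
clock 6.4
tcp_pos [0.4786 0.0778 0.1065]
orientation [-3.1414e+00  1.6000e-02 -2.1000e-03]
joints [-0.0289  0.3889 -0.3121  2.1081  0.1892  0.6691 -2.049 ]
contact_force [-0.0955 -0.1086 -1.9105]
grip_width 0.0233
[[1.0, -0.01, 0.001], [-0.01, -1.0, 0.0], [0.001, -0.0, -1.0]]
[0.4775, -0.12, 0.106] [0.004, 0.791, 0.002] [-0.0, -0.001, 0.0]
```

Call:
{"method": "servo_tool", "body": {"commands": [[[0,0.02,0.001],[0,0,0]],[[0,0.05,0.001],[0,0,0]],[[0,0.09,0.001],[0,0,0]],[[0,0.13,0.001],[0,0,0]],[[0,0.17,0.001],[0,0,0]],[[0,0.21,0.001],[0,0,0]],[[0,0.25,0.001],[0,0,0]],[[0,0.29,0.001],[0,0,0]],[[0,0.33,0.001],[0,0,0]],[[0,0.37,0.001],[0,0,0]],[[0,0.41,0.001],[0,0,0]],[[0,0.45,0.001],[0,0,0]],[[0,0.49,0.001],[0,0,0]],[[0,0.53,0.001],[0,0,0]],[[0,0.57,0.001],[0,0,0]],[[0,0.61,0.001],[0,0,0]],[[0,0.65,0.001],[0,0,0]],[[0,0.69,0.001],[0,0,0]],[[0,0.73,0.001],[0,0,0]],[[0,0.77,0.001],[0,0,0]]]}}

```text
clock: 8.4
tcp_pos: [0.4761, -0.1155, 0.1055]
orientation: [3.142, -0.016, 0.0]
contact_force: [-0.4, 0.7, -1.6]
grip_width: 0.0235
gripper_force: 59.4
```

Call:
{"method": "servo_tool", "body": {"commands": [[[0,0,0],[0,0,0]],[[0,0,-0.1],[0,0,0]],[[0,0,-0.25],[0,0,0]],[[0,0,-0.35],[0,0,0]],[[0,0,-0.35],[0,0,0]]]}}

```text
clock: 8.9
tcp_pos: [0.4785, -0.1145, 0.1964]
orientation: [3.14, -0.015, 0.011]
contact_force: [-0.6, 0.5, -2.3]
grip_width: 0.0235
gripper_force: 59.5
```

```bash
cat >> h.py <<'E'
def chips(f):
    im,P=grab('scene',f); x,y,z=P[...,0],P[...,1],P[...,2]; b=im.astype(int)
    m=((x>.38)&(x<.66)&(y>-.23)&(y<.13)&(z>.008)&(z<.075)&(b[...,0]-b[...,2]>25)&(b[...,0]>130)).astype(np.uint8)
    n,l,s,c=cv2.connectedComponentsWithStats(m)
    for i in range(1,n):
        if s[i,4]>12: print('chip',P[l==i].mean(0).round(3),'y',np.percentile(P[l==i][:,1],[2,98]).round(3),'n',s[i,4],c[i].round())
    cv2.imwrite('pics/c_'+f,cv2.resize(im[150:360,210:420,::-1],None,fx=2.8,fy=2.8))
E
python3 - <<'E'
from h import *
st(); chips('s3.png'); goal([.556,.045,.2],-.6); goal([.556,.045,.106],-.6)
E
```

```text
clock 8.9
tcp_pos [ 0.4785 -0.1145  0.1964]
orientation [ 3.1404 -0.0149  0.0107]
joints [ 0.3629  0.2562 -0.295   2.0277  0.0978  0.8638 -1.5665]
contact_force [-0.6483  0.4764 -2.302 ]
grip_width 0.0235
[[1.0, -0.009, 0.007], [-0.009, -1.0, -0.001], [0.007, 0.001, -1.0]]
chip [0.547 0.009 0.063] y [-0.001  0.017] n 43 [323. 266.]
chip [ 0.554 -0.048  0.065] y [-0.056 -0.039] n 39 [312. 280.]
[0.556, 0.045, 0.2] [0.309, -0.641, -0.022] [0.0, -0.002, 0.001]
[0.556, 0.045, 0.106] [0.308, -0.641, 0.354] [0.0, -0.002, 0.001]
```

View pics/c_s3.png

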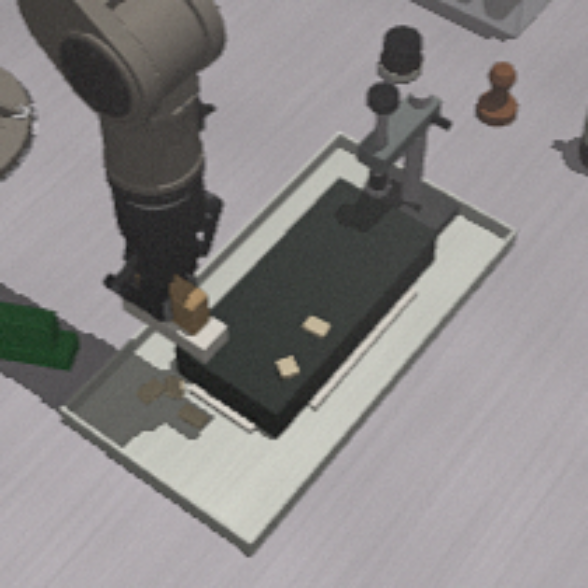

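Three chips have dropped into the catch end, around (170,395) in the crop. Two remain on the slab at (316,326) and (287,367). Next is lane 2.

Call:
{"method": "servo_tool", "body": {"commands": [[[0.04,-0.08,-0.01],[0,0,0]],[[0.1,-0.22,-0.02],[0,0,0]],[[0.18,-0.37,-0.02],[0,0,0]],[[0.25,-0.52,-0.02],[0,0,0]],[[0.3,-0.62,-0.02],[0,0,0]],[[0.31,-0.64,0.04],[0,0,0]],[[0.31,-0.64,0.12],[0,0,0]],[[0.31,-0.64,0.2],[0,0,0]],[[0.31,-0.64,0.28],[0,0,0]],[[0.31,-0.64,0.33],[0,0,0]],[[0.31,-0.64,0.35],[0,0,0]],[[0.31,-0.64,0.353],[0,0,0]],[[0.31,-0.64,0.353],[0,0,0]],[[0.31,-0.64,0.353],[0,0,0]]]}}

```text
clock: 10.35
tcp_pos: [0.5552, 0.0444, 0.1047]
orientation: [3.142, -0.016, 0.0]
contact_force: [0.5, 0.7, -2.3]
grip_width: 0.0236
gripper_force: 59.5
```

```bash
python3 - <<'E'
from h import *
st(); goal([.556,-.12,.106],-.6)
E
```

```text
clock 10.35
tcp_pos [0.5552 0.0444 0.1047]
orientation [ 3.1415e+00 -1.6000e-02  2.0000e-04]
joints [ 0.0614  0.4892 -0.3213  1.9431  0.2213  0.7429 -1.9694]
contact_force [ 0.5263  0.6677 -2.2654]
grip_width 0.0236
[[1.0, -0.01, 0.0], [-0.01, -1.0, -0.0], [0.0, 0.0, -1.0]]
[0.556, -0.12, 0.106] [0.01, 0.657, -0.005] [0.0, -0.0, 0.0]
```

Call:
{"method": "servo_tool", "body": {"commands": [[[0,0.02,-0.002],[0,0,0]],[[0,0.05,-0.002],[0,0,0]],[[0,0.09,-0.002],[0,0,0]],[[0,0.13,-0.002],[0,0,0]],[[0,0.17,-0.002],[0,0,0]],[[0,0.21,-0.002],[0,0,0]],[[0,0.25,-0.002],[0,0,0]],[[0,0.29,-0.002],[0,0,0]],[[0,0.33,-0.002],[0,0,0]],[[0,0.37,-0.002],[0,0,0]],[[0,0.41,-0.002],[0,0,0]],[[0,0.45,-0.002],[0,0,0]],[[0,0.49,-0.002],[0,0,0]],[[0,0.53,-0.002],[0,0,0]],[[0,0.57,-0.002],[0,0,0]],[[0,0.6,-0.002],[0,0,0]],[[0,0.63,-0.002],[0,0,0]],[[0,0.64,-0.002],[0,0,0]]]}}

```text
clock: 12.15
tcp_pos: [0.5535, -0.1165, 0.1053]
orientation: [3.141, -0.017, -0.0]
contact_force: [-0.3, -0.1, -2.8]
grip_width: 0.0234
gripper_force: 59.4
```

Call:
{"method": "servo_tool", "body": {"commands": [[[0,0,0],[0,0,0]],[[0,0,-0.1],[0,0,0]],[[0,0,-0.25],[0,0,0]],[[0,0,-0.37],[0,0,0]],[[0,0,-0.37],[0,0,0]]]}}

```text
clock: 12.65
tcp_pos: [0.5565, -0.1148, 0.2023]
orientation: [3.141, -0.014, 0.013]
contact_force: [0.9, -0.3, -1.5]
grip_width: 0.0232
gripper_force: 59.6
```

```bash
python3 - <<'E'
from h import *
st(); chips('s4.png'); goal([.435,-.33,.2],25);goal([.435,-.363,.2],25)
E
```

```text
clock 12.65
tcp_pos [ 0.5565 -0.1148  0.2023]
orientation [ 3.1406 -0.0142  0.0129]
joints [ 0.3577  0.3716 -0.3303  1.8514  0.1477  0.9339 -1.6186]
contact_force [ 0.908  -0.3334 -1.4709]
grip_width 0.0232
[[1.0, -0.009, 0.008], [-0.009, -1.0, -0.001], [0.008, 0.001, -1.0]]
[0.435, -0.33, 0.2] [-0.473, 0.865, -0.002] [0.001, -0.003, -0.284]
[0.435, -0.363, 0.2] [-0.471, 0.997, -0.002] [0.001, -0.003, -0.284]
```

View pics/c_s4.png

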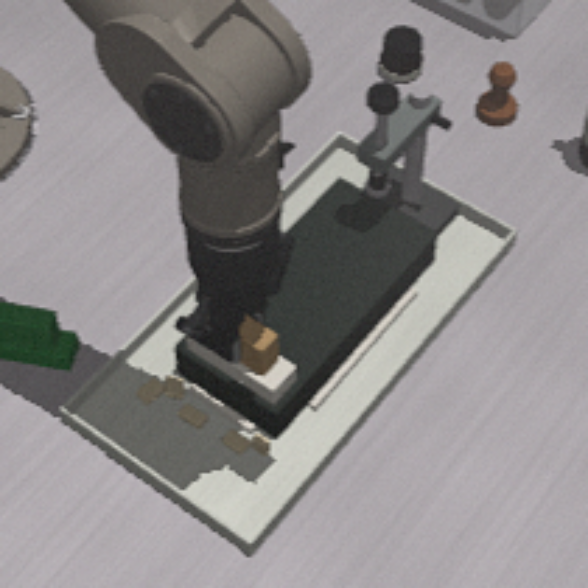

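All five chips are in the catch end of the tray, from about (150,390) to (262,445) in the crop. The slab is bare. Now the scraper goes back to the table.

Call:
{"method": "servo_tool", "body": {"commands": [[[-0.05,0.1,0],[0,0,-0.02]],[[-0.12,0.25,0],[0,0,-0.06]],[[-0.2,0.4,0],[0,0,-0.1]],[[-0.27,0.55,0],[0,0,-0.15]],[[-0.34,0.7,0],[0,0,-0.2]],[[-0.4,0.85,0],[0,0,-0.25]],[[-0.46,0.96,0],[0,0,-0.28]],[[-0.47,0.98,0.08],[0.001,-0.003,-0.284]],[[-0.47,0.98,0.2],[0.001,-0.003,-0.284]],[[-0.47,0.98,0.35],[0.001,-0.003,-0.284]],[[-0.47,0.98,0.45],[0.001,-0.003,-0.284]],[[-0.47,0.98,0.5],[0.001,-0.003,-0.284]],[[-0.47,0.98,0.55],[0.001,-0.003,-0.284]],[[-0.47,0.98,0.57],[0.001,-0.003,-0.284]],[[-0.47,0.98,0.57],[0.001,-0.003,-0.284]],[[-0.47,0.98,0.57],[0.001,-0.003,-0.284]]]}}

```text
clock: 14.3
tcp_pos: [0.4344, -0.3596, 0.0562]
orientation: [-3.067, -0.68, 0.006]
contact_force: [-1.0, -0.4, -1.7]
grip_width: 0.0233
gripper_force: 59.5
```

```bash
python3 - <<'E'
from h import *
st(); goal([*r.get_obs()['tcp_pos'][:2],.050],25)
E
```

```text
clock 14.3
tcp_pos [ 0.4344 -0.3596  0.0562]
orientation [-3.0668 -0.6797  0.0056]
joints [ 0.7901  0.569  -0.2707  1.9483  0.2416  0.658  -0.7672]
contact_force [-0.9806 -0.3561 -1.7247]
grip_width 0.0233
[[0.906, 0.422, -0.004], [0.422, -0.906, -0.0], [-0.003, -0.001, -1.0]]
[np.float64(0.4343615515578311), np.float64(-0.3595884023567421), 0.05] [0.0, 0.0, 0.025] [-0.001, 0.002, -0.0]
```

Call:
{"method": "servo_tool", "body": {"commands": [[[0,0,0.012],[-0.001,0.002,0]],[[0,0,0.02],[-0.001,0.002,0]],[[0,0,0.025],[-0.001,0.002,0]],[[0,0,0.027],[-0.001,0.002,0]],[[0,0,0.027],[-0.001,0.002,0]],[[0,0,0.027],[-0.001,0.002,0]]]}}

```text
clock: 14.9
tcp_pos: [0.4336, -0.3595, 0.0494]
orientation: [-3.067, -0.679, 0.002]
contact_force: [-2.8, 1.8, 5.2]
grip_width: 0.0233
gripper_force: 60.6
```

On the table (5 N upward). Release and rise.

Call:
{"method": "servo_tool", "body": {"commands": [[[0,0,0],[0,0,0]],[[0,0,0],[0,0,0]],[[0,0,0],[0,0,0]],[[0,0,0],[0,0,0]],[[0,0,0],[0,0,0]],[[0,0,0],[0,0,0]],[[0,0,-0.1],[0,0,0]],[[0,0,-0.25],[0,0,0]],[[0,0,-0.45],[0,0,0]],[[0,0,-0.65],[0,0,0]],[[0,0,-0.85],[0,0,0]],[[0,0,-1],[0,0,0]],[[0,0,-1],[0,0,0]],[[0,0,-1],[0,0,0]]], "claw": 0}}

```text
clock: 16.3
tcp_pos: [0.4342, -0.3595, 0.2993]
orientation: [3.066, 0.679, -0.0]
contact_force: [0.6, 0.3, -1.7]
grip_width: 0.0853
gripper_force: 0.0
```

```bash
python3 - <<'E'
from h import *
st(); goal([.5157,-.1,.31],-.6); goal([.5157,.163,.31],-.6)
im,P=grab('scene','s5.png');z=P[...,2]
m=(z>.05)&(z<.09)&(np.hypot(P[...,0]-.434,P[...,1]+.36)<.07)
print('scraper top',P[m].mean(0),np.percentile(P[m][:,2],[2,98]))
E
```

```text
clock 16.3
tcp_pos [ 0.4342 -0.3595  0.2993]
orientation [ 3.0663e+00  6.7940e-01 -4.0000e-04]
joints [ 0.8596  0.2721 -0.3396  1.7497  0.0998  1.1361 -0.6452]
contact_force [ 0.6458  0.2648 -1.7219]
grip_width 0.0853
[[0.906, 0.422, -0.0], [0.422, -0.906, -0.001], [-0.0, 0.001, -1.0]]
[0.5157, -0.1, 0.31] [0.734, -0.803, -0.044] [0.001, 0.0, 0.284]
[0.5157, 0.163, 0.31] [1.178, -1.756, -0.045] [0.001, 0.0, 0.284]
scraper top [ 0.43513375 -0.36227356  0.06470379] [0.051676   0.07238644]
```

Call:
{"method": "servo_tool", "body": {"commands": [[[0.07,-0.08,-0.02],[0,0,0.03]],[[0.2,-0.22,-0.04],[0,0,0.08]],[[0.33,-0.36,-0.04],[0,0,0.14]],[[0.46,-0.5,-0.04],[0,0,0.19]],[[0.59,-0.64,-0.04],[0,0,0.25]],[[0.7,-0.76,-0.04],[0,0,0.284]],[[0.73,-0.8,-0.04],[0,0,0.284]],[[0.73,-0.8,-0.04],[0,0,0.284]],[[0.73,-0.8,-0.04],[0,0,0.284]]], "claw": 1, "squeeze": 20}}

```text
clock: 17.25
tcp_pos: [0.5141, -0.1024, 0.3073]
orientation: [-3.141, 0.017, 0.006]
contact_force: [-0.7, -1.3, 0.8]
grip_width: -0.0001
gripper_force: 0.0
```

```bash
python3 - <<'E'
from h import *
st()
im,P=grab('top'); x,y,z=P[...,0],P[...,1],P[...,2]
m=(abs(x-.5157)<.04)&(abs(y-.163)<.04)&(z>.238)&(z<.26)
p=P[m]; (c,s,a)=cv2.minAreaRect(p[:,:2].astype(np.float32)); print('cap',c,s,np.median(p[:,2]))
goal([.5157,.163,.31],-.6)
E
```

```text
clock 17.25
tcp_pos [ 0.5141 -0.1024  0.3073]
orientation [-3.1415  0.0167  0.006 ]
joints [ 0.466   0.2105 -0.4494  1.8167  0.1001  1.1405 -1.5984]
contact_force [-0.6867 -1.3356  0.838 ]
grip_width -0.0001
[[1.0, -0.011, -0.004], [-0.011, -1.0, 0.0], [-0.004, -0.0, -1.0]]
cap (0.5157269835472107, 0.16292254626750946) (0.03109981119632721, 0.02979160100221634) 0.24520464789152407
[0.5157, 0.163, 0.31] [-0.007, -1.064, -0.01] [0.0, 0.002, -0.001]
```

Call:
{"method": "servo_tool", "body": {"commands": [[[0,-0.08,0],[0,0,0]],[[0,-0.22,0],[0,0,0]],[[0,-0.4,0],[0,0,0]],[[0,-0.58,0],[0,0,0]],[[0,-0.76,0],[0,0,0]],[[0,-0.92,0],[0,0,0]],[[0,-1,0],[0,0,0]],[[0,-1,0],[0,0,0]],[[0,-1,0],[0,0,0]],[[0,-1,0],[0,0,0]]]}}

```text
clock: 18.3
tcp_pos: [0.518, 0.1463, 0.3083]
orientation: [3.141, -0.022, -0.003]
contact_force: [0.2, 0.3, 0.0]
grip_width: 0.0001
gripper_force: 0.0
```

```bash
python3 - <<'E'
from h import *
st(); goal([.5157,.163,.31],-.6);goal([.5157,.163,.27],-.6)
E
```

```text
clock 18.3
tcp_pos [0.518  0.1463 0.3083]
orientation [ 3.1407e+00 -2.1600e-02 -2.8000e-03]
joints [ 0.1124  0.2545 -0.5986  1.7789  0.1554  1.1574 -2.1187]
contact_force [0.17   0.2775 0.0128]
grip_width 0.0001
[[1.0, -0.014, -0.002], [-0.014, -1.0, -0.001], [-0.002, 0.001, -1.0]]
[0.5157, 0.163, 0.31] [-0.01, -0.067, -0.007] [0.0, 0.001, -0.002]
[0.5157, 0.163, 0.27] [-0.01, -0.067, 0.153] [0.0, 0.001, -0.002]
```

Call:
{"method": "servo_tool", "body": {"commands": [[[-0.005,-0.03,0],[0,0,0]],[[-0.009,-0.067,0.03],[0,0.001,-0.002]],[[-0.009,-0.067,0.08],[0,0.001,-0.002]],[[-0.009,-0.067,0.12],[0,0.001,-0.002]],[[-0.009,-0.067,0.14],[0,0.001,-0.002]],[[-0.009,-0.067,0.145],[0,0.001,-0.002]],[[-0.009,-0.067,0.145],[0,0.001,-0.002]],[[-0.009,-0.067,0.145],[0,0.001,-0.002]]]}}

```text
clock: 19.1
tcp_pos: [0.5156, 0.1659, 0.2728]
orientation: [-3.141, 0.011, -0.001]
contact_force: [0.5, 0.1, 0.5]
grip_width: 0.0001
gripper_force: 0.0
```

```bash
python3 - <<'E'
from h import *
st()
for zz in(.264,.222,.2135):goal([.5157,.163,zz],-.6)
E
```

```text
clock 19.1
tcp_pos [0.5156 0.1659 0.2728]
orientation [-3.141e+00  1.100e-02 -1.200e-03]
joints [ 0.0745  0.2935 -0.6039  1.818   0.1866  1.086  -2.1745]
contact_force [0.4927 0.1265 0.4647]
grip_width 0.0001
[[1.0, -0.007, 0.001], [-0.007, -1.0, 0.001], [0.001, -0.001, -1.0]]
[0.5157, 0.163, 0.264] [0.001, 0.011, 0.035] [-0.0, -0.0, 0.002]
[0.5157, 0.163, 0.222] [0.0, 0.012, 0.203] [-0.0, -0.0, 0.002]
[0.5157, 0.163, 0.2135] [0.0, 0.012, 0.237] [-0.0, -0.0, 0.002]
```

Call:
{"method": "servo_tool", "body": {"commands": [[[0,0.01,0.02],[0,0,0]],[[0,0.01,0.035],[0,0,0]],[[0,0.01,0.05],[0,0,0]],[[0,0.01,0.07],[0,0,0]],[[0,0.01,0.09],[0,0,0]],[[0,0.01,0.11],[0,0,0]],[[0,0.01,0.13],[0,0,0]],[[0,0.01,0.15],[0,0,0]],[[0,0.01,0.17],[0,0,0]],[[0,0.01,0.185],[0,0,0]],[[0,0.01,0.2],[0,0,0]],[[0,0.01,0.21],[0,0,0]],[[0,0.01,0.215],[0,0,0]],[[0,0.01,0.22],[0,0,0]]]}}

```text
clock: 20.5
tcp_pos: [0.5155, 0.1631, 0.2174]
orientation: [-3.142, 0.011, -0.001]
contact_force: [-0.4, -4.1, 5.7]
grip_width: 0.0002
gripper_force: 2.9
```

```bash
python3 - <<'E'
from h import *
st()
im,P=grab('scene','s6.png')
cv2.imwrite('pics/g1.png',cv2.resize(im[140:270,290:430,::-1],None,fx=4,fy=4,interpolation=cv2.INTER_CUBIC))
E
```

```text
clock 20.5
tcp_pos [0.5155 0.1631 0.2174]
orientation [-3.1415e+00  1.1200e-02 -9.0000e-04]
joints [ 0.0582  0.3516 -0.5881  1.8808  0.2329  0.9768 -2.2109]
contact_force [-0.3964 -4.1341  5.6903]
grip_width 0.0002
[[1.0, -0.007, 0.001], [-0.007, -1.0, 0.0], [0.001, -0.0, -1.0]]
```

View pics/g1.png

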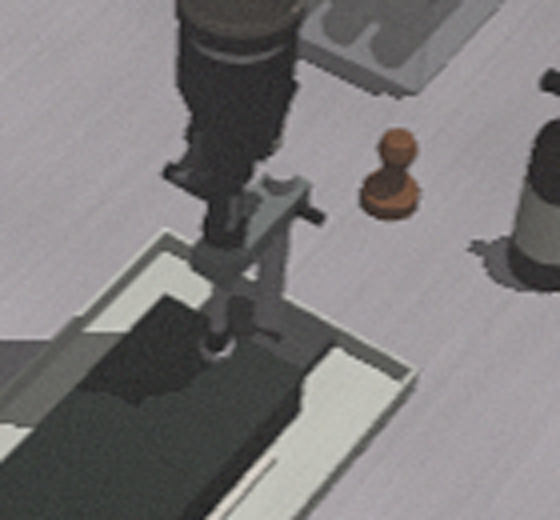

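The fingertips are on the cap with the foot just above or touching the slab, at about (217,345) in the crop. I'll press 3.5 mm further and hold.

Call:
{"method": "servo_tool", "body": {"commands": [[[0,0,0.004],[0,0,0]],[[0,0,0.008],[0,0,0]],[[0,0,0.012],[0,0,0]],[[0,0,0.014],[0,0,0]],[[0,0,0.014],[0,0,0]],[[0,0,0.014],[0,0,0]]]}}

```text
clock: 21.15
tcp_pos: [0.5155, 0.1631, 0.2144]
orientation: [3.141, -0.011, 0.001]
contact_force: [-1.0, -5.2, 9.2]
grip_width: -0.0
gripper_force: 4.5
```

Call:
{"method": "servo_tool", "body": {"commands": [[[0,0,0.003],[0,0,0]],[[0,0,0.003],[0,0,0]],[[0,0,0.003],[0,0,0]],[[0,0,0.003],[0,0,0]],[[0,0,0.003],[0,0,0]],[[0,0,0.003],[0,0,0]],[[0,0,0.003],[0,0,0]],[[0,0,0.003],[0,0,0]],[[0,0,0.003],[0,0,0]],[[0,0,0.003],[0,0,0]]]}}

```text
clock: 22.15
tcp_pos: [0.5155, 0.1631, 0.2138]
orientation: [3.141, -0.011, 0.001]
contact_force: [-2.3, -4.1, 8.9]
grip_width: 0.0003
gripper_force: 4.9
```

Call:
{"method": "servo_tool", "body": {"commands": [[[0,0,-0.02],[0,0,0]],[[0,0,-0.05],[0,0,0]],[[0,0,-0.09],[0,0,0]],[[0,0,-0.13],[0,0,0]],[[0,0,-0.17],[0,0,0]],[[0,0,-0.21],[0,0,0]],[[0,0,-0.26],[0,0,0]],[[0,0,-0.34],[0,0,0]],[[0,0,-0.42],[0,0,0]],[[0,0.15,-0.44],[0,0,0]],[[0,0.3,-0.44],[0,0,0]],[[0,0.5,-0.44],[0,0,0]],[[0,0.7,-0.44],[0,0,0]],[[0,0.85,-0.44],[0,0,0]],[[0,0.9,-0.44],[0,0,0]],[[0,0.9,-0.44],[0,0,0]]]}}

```text
clock: 23.75
tcp_pos: [0.5135, -0.0634, 0.3232]
orientation: [-3.141, 0.016, 0.0]
contact_force: [0.5, 0.2, 0.4]
grip_width: 0.0004
gripper_force: 0.0
```

```bash
python3 - <<'E'
from h import *
st()
im,P=grab('top','top2.png'); x,y,z=P[...,0],P[...,1],P[...,2]
m=(abs(x-.5157)<.04)&(abs(y-.163)<.04)&(z>.18); print('cap z',np.nanmax(z[m]),np.percentile(z[m],70))
a=cv2.imread('pics/top2.png'); cv2.imwrite('pics/t2.png',cv2.resize(a[150:370,120:520],None,fx=2,fy=2))
E
```

```text
clock 23.75
tcp_pos [ 0.5135 -0.0634  0.3232]
orientation [-3.141e+00  1.650e-02  4.000e-04]
joints [ 0.4218  0.1863 -0.4776  1.8103  0.0921  1.1672 -1.6662]
contact_force [0.4866 0.2434 0.3976]
grip_width 0.0004
[[1.0, -0.01, -0.0], [-0.01, -1.0, 0.001], [-0.0, -0.001, -1.0]]
cap z 0.2506562727617089 0.2458536493754116
```

View pics/t2.png

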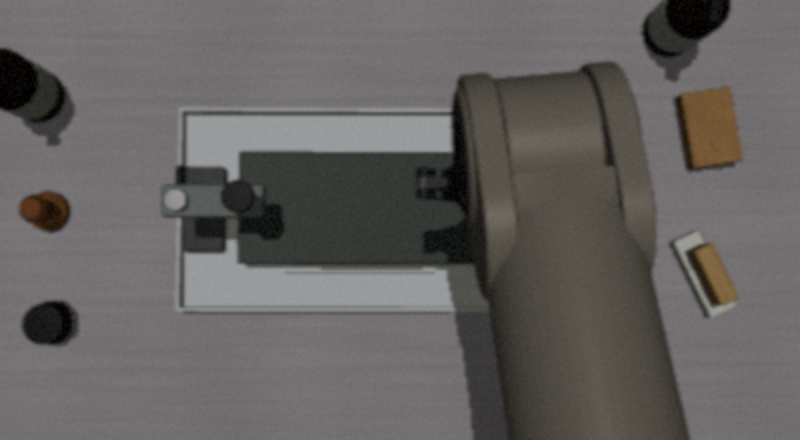

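The cap is back up at z 0.245, the scraper stands upright at (705,272), the slab is clear and the bystanders haven't moved.

```bash
python3 -c "
from bench import r
print(r.hand_in())"
```

```text
the job is handed in; nothing more can be done
None
```

I wiped all five chips into the tray, pressed the gauge foot onto the cleared slab for over a second and let it spring back up, stood the scraper upright on the table outside the tray, and handed the job in at about 24 s; no verdict was returned.

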